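# Stand the wax carvers in their cups

## Task

Put the two wax carvers away: take them from the sloping rest and stand them upright in the instrument stand, one in each steel cup, handle down on the cup's floor and blade up. Lower them in, do not drop or throw them, and leave the jaw cast, bowl and jar where they are.

Things in the scene. Friction and masses are not known exactly. Their poses are not given: they have to be found in the camera images.
- brown_carver: Wax carver 180 mm long, about 45 g: dark brown wooden handle, round, 14 mm diameter, 130 mm long, then brass ferrule and flat steel blade. Starts sloping in the rest, blade end high; 85 to 128 mm from the butt is free to grip. Origin: centre of the butt (free end of the handle); z axis runs from butt to blade tip.
- blue_carver: Wax carver 180 mm long, about 45 g: blue plastic handle, round, 14 mm diameter, 130 mm long, then brass ferrule and a steel ball with a spike as its blade. Starts sloping in the rest, blade end high; 85 to 128 mm from the butt is free to grip. Origin: centre of the butt (free end of the handle); z axis runs from butt to blade tip.
- rest: White rest fixed to the bench, base 150 x 150 mm. Two cradles at y = +50, -50 mm: open-topped aluminium channels (18 mm inside, 26 outside) holding a carver at 0-30 and 62-80 mm from its butt, with an end stop below the butt. Carvers rise 40 degrees towards the rest's +x (roughly away from the robot), butt centre at x -50, z 30 mm. Origin: centre of underside.
- stand: Instrument stand, fixed to the bench: blue base plate 70 x 170 x 10 mm carrying two upright steel cups side by side, 100 mm apart along its y axis. Each cup: outer diameter 40 mm, inner diameter 32 mm, rim 90 mm above the bench, inner floor 14 mm above the bench. Origin: centre of the underside; its x axis points roughly away from the robot.
- cup_left (a point): Centre of the inner floor of one steel cup of the stand (at y = +50 mm of the stand), 14 mm above the bench and 76 mm below the rim.
- cup_right (a point): Centre of the inner floor of the other steel cup (at y = -50 mm of the stand), 14 mm above the bench and 76 mm below the rim.
- jaw_cast: Bystander: plaster cast of a jaw with teeth, about 55 x 60 x 31 mm, standing loose on the bench. Origin: centre of its underside.
- bowl: Bystander: green mixing bowl, 100 mm across and 50 mm high, loose on the bench. Origin: centre of its underside.
- jar: Bystander: closed jar, 60 mm across and 70 mm high, loose on the bench. Origin: centre of its underside.
Mind the look-alikes: they are no part of the job. Of the things that look like the stand, the middle-sized one is meant.

How it is judged:
By the outcome, as a careful person would: the job done as asked, in the order asked, and still so for the second after the job is handed in, with the robot touching nothing.
It also fails if it takes over 54 s, if anything falls off the work surface, if the arm or the gripper's body presses on something with over 40 N, if the wrist force passes 120 N, or if a joint passes its speed limit or range.

## Robot

A 6-joint arm with a two-finger parallel gripper is mounted at the origin on the work surface. World frame = base frame: x ahead of the robot, y to its left, z up, the work surface at z = 0. Lengths are in m, angles in rad, forces in N, time in s.
With the tool pointing down it reaches from about 0.275 to 0.975 m from the base axis. Payload 8.4 kg.
Tool frame: the origin (TCP) lies between the finger pads; the fingertips stand 25 mm ahead of it and the grasp point (between the pads) lies 6 mm ahead of it; z points along the fingers, y is the line along which they close (so a half turn about z gives the same grasp; the last joint's range is limited). The gripper opens to 92 mm and grips with 3 to 60 N. Pads are 20 mm wide; open, the fingers measure 128 mm over their backs; the gripper's body (75 mm by 189 mm) begins 69 mm behind the grasp point.
Start: joints at [-1.274, 0.353, 1.633, -0, 1.155, -0.002], TCP at [0.184, -0.597, 0.24] pointing down, gripper open.
Joint ranges: [-2.63, 2.63], [-0.92, 2.1], [0.06, 2.66], [-1.3, 4.44], [0, 2.69], [-3.02, 3.02]. Speed limits (rad/s): [2.22, 2.22, 2.79, 3.14, 3.14, 3.14].

## Interface

Orientations are given as a rotation vector (axis times angle).
In Python, from bench import bot gives the robot as it stands.
- The arm moves only by the shell command python3 -m handwheel 'ROWS' [OPENING] [FORCE]. ROWS is JSON, a list of rows, each an object of numbers: "dx", "dy", "dz": the shift along the world's x, y, z in units of 400 mm (1.0 is 400 mm); "wx", "wy", "wz": the turn, a rotation vector about the world's x, y, z in units of 60 degrees (1.0 is 60 degrees). A call has exactly 10 rows; each row is the pose to reach, as a shift and turn from the pose commanded when the call began; what a row does not reach only later rows make up. A row lasts 1/10 s, in which the tool goes at most 50 mm and 8.59 degrees, less where a joint would pass 70% of its speed; a pose out of reach is approached as far as the arm can. A call with a number of a shift or a turn outside -1 to 1 is refused whole. A call with a gripper value outside its range is refused whole. OPENING is the closure, from 0 (fully open) to 1 (shut), set as the call begins (- or left out, the last holds). The fingers move at their own pace and stop on an object; FORCE is the grip in N (left out, the last holds). Time passes only in rows, so rows that repeat a pose let the fingers close, or fill a call up. It gives the time, the measured TCP pose, the force, the opening and the grip force at its end, in the units of the state.
- bot.sense(): the state, without advancing time (a new reading comes with each control period).
- bot.capture(name): name is "scene" or "side" or "wrist"; returns the picture (384x512x3 uint8, red, green, blue); there is no depth.
- bot.camera_info(name): a dict with "vfov" (degrees; the focal length in pixels is half the picture's height over the tangent of half this angle, whatever the lens; pixels are square), "cx", "cy" (the principal point, pixels), "D" ([k1, k2, p1, p2, k3] as OpenCV has them; the pictures are not rectified), "pose" (4x4, takes a point from camera to world coordinates). Camera axes: x right, y up, looking along -z (the intrinsics and any distortion apply to the point x, -y, -z); pixel columns grow to the right and rows downward; lengths in m; the calibration is good to about 2 mm. A picture is of the moment at which its call begins: read the wrist's pose just before it. camera_info takes no time and is no camera call; for the wrist camera it gives the pose at the moment of the call.
- bot.close_job(): hands the job in; it is judged then, once.
The state is a dict: "clock": time; "joint_pos": joint angles; "joint_velocities": joint speeds; "effort": joint torques, N m; "ee_pos": TCP position; "eef_rot": TCP orientation; "force": force on the tool from outside, world axes, zero at the start; "ft_torque": the same for the moment, N m; "finger_gap": opening from 0.0 (shut) to 1.0 (fully open); "gripper_force": force on a finger pad.
Only numpy, scipy, OpenCV 4.12 (cv2) and the standard library are available. Lean on these libraries where they do the work, as an engineer would, in place of code of your own. Each camera call takes 0.05 s, during which the arm holds its last target. There are 200 camera calls.

## Working session

There is one attempt and no reset: what is moved stays moved. The work goes in short steps, Python scripts to look and compute and a shell command to move; the robot and the scene stay as the last step left them, time stands still between calls to the robot, and variables do not carry over. Pictures are saved under pics/ and viewed, at most 10 in all, crops included, and the job is handed in when it is done.

```bash
ls; mkdir -p pics; cat > h.py <<'E'
import numpy as np, cv2
from bench import bot
def K(i):
    f=192/np.tan(np.radians(i['vfov'])/2); return np.array([[f,0,i['cx']],[0,f,i['cy']],[0,0,1.]])
def ray(i,uv):
    p=cv2.undistortPoints(np.array(uv,float).reshape(-1,1,2),K(i),np.array(i['D'],float)).reshape(-1,2)
    P=np.array(i['pose']); d=np.c_[p[:,0],-p[:,1],-np.ones(len(p))]@P[:3,:3].T
    return P[:3,3],d/np.linalg.norm(d,axis=1)[:,None]
def onz(i,uv,z):
    o,d=ray(i,uv); return o+d*((z-o[2])/d[:,2])[:,None]
def tri(i1,a,i2,b):
    o1,d1=ray(i1,[a]);o2,d2=ray(i2,[b]);d1=d1[0];d2=d2[0]
    s=np.linalg.lstsq(np.c_[d1,-d2],o2-o1,rcond=None)[0]
    p=o1+s[0]*d1;q=o2+s[1]*d2; return (p+q)/2,np.linalg.norm(p-q)
def proj(i,X):
    P=np.linalg.inv(np.array(i['pose'])); x=np.atleast_2d(X)@P[:3,:3].T+P[:3,3]; x=x*[1,-1,-1]
    return cv2.projectPoints(x,np.zeros(3),np.zeros(3),K(i),np.array(i['D'],float))[0].reshape(-1,2)
E
python3 - <<'E'
from h import *
s=bot.sense();print(s)
for n in('scene','side'):
    im=bot.capture(n);cv2.imwrite(f'pics/{n}0.png',cv2.resize(im[:,:,::-1],(800,600),interpolation=cv2.INTER_CUBIC));cv2.imwrite(f'raw_{n}.png',im[:,:,::-1])
    i=bot.camera_info(n);print(i)
E
```

```text
pics
{'clock': 0.0, 'joint_pos': array([-1.27439817e+00,  3.53665314e-01,  1.63413095e+00,  1.13783790e-05,
        1.15515983e+00, -2.40065765e-03]), 'joint_velocities': array([-0.00119552,  0.00061248,  0.00120454, -0.00016332,  0.00022187,
        0.0006024 ]), 'effort': array([ 3.08978670e-04, -5.93841183e+01, -3.34219158e+01,  6.97205309e-02,
        2.33143475e-02, -1.14280019e-04]), 'ee_pos': array([ 0.1838542 , -0.59687518,  0.2388543 ]), 'eef_rot': array([-3.10526320e+00, -4.67399901e-01,  2.97394349e-04]), 'force': array([-0.05897883,  0.65953167,  0.22528918]), 'ft_torque': array([0.01197022, 0.07324538, 0.02349731]), 'gripper_force': 0.0, 'finger_gap': 1.0025319386740974}
{'vfov': 48.61741595211385, 'cx': 256.9182882153236, 'cy': 198.18576968890696, 'D': array([-0.02222715,  0.        ,  0.        ,  0.        ,  0.        ]), 'pose': array([[-0.44935163, -0.52861987,  0.72016953,  1.29231784],
       [ 0.89328607, -0.27588422,  0.3548632 ,  0.33831988],
       [ 0.01109567,  0.80277576,  0.59617779,  0.6543843 ],
       [ 0.        ,  0.        ,  0.        ,  1.        ]])}
{'vfov': 48.33387152068233, 'cx': 259.9345896566063, 'cy': 188.0066768545621, 'D': array([-0.06009002,  0.        ,  0.        ,  0.        ,  0.        ]), 'pose': array([[ 0.90077787,  0.32994318, -0.28237694,  0.28510197],
       [-0.43412669,  0.66683878, -0.60568973, -0.58832917],
       [-0.0115433 ,  0.66817927,  0.74391076,  0.77368089],
       [ 0.        ,  0.        ,  0.        ,  1.        ]])}
```

View pics/scene0.png

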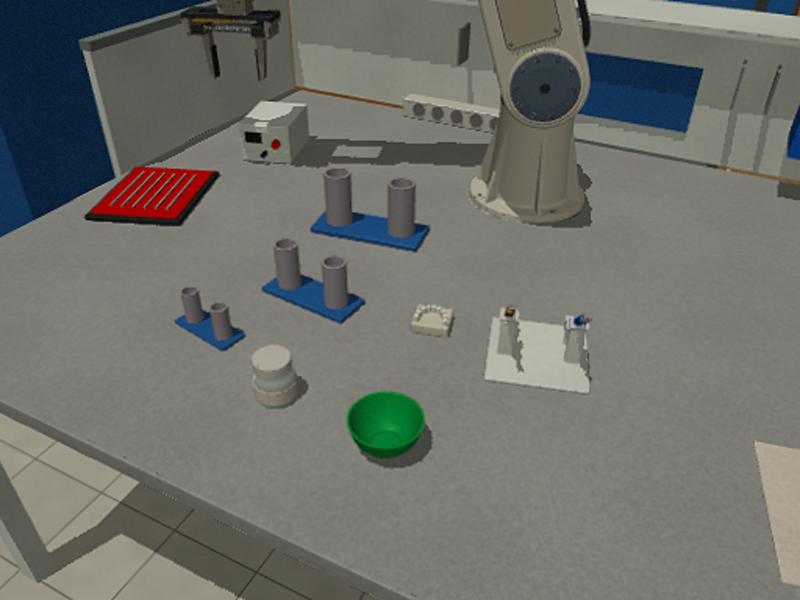

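View pics/side0.png

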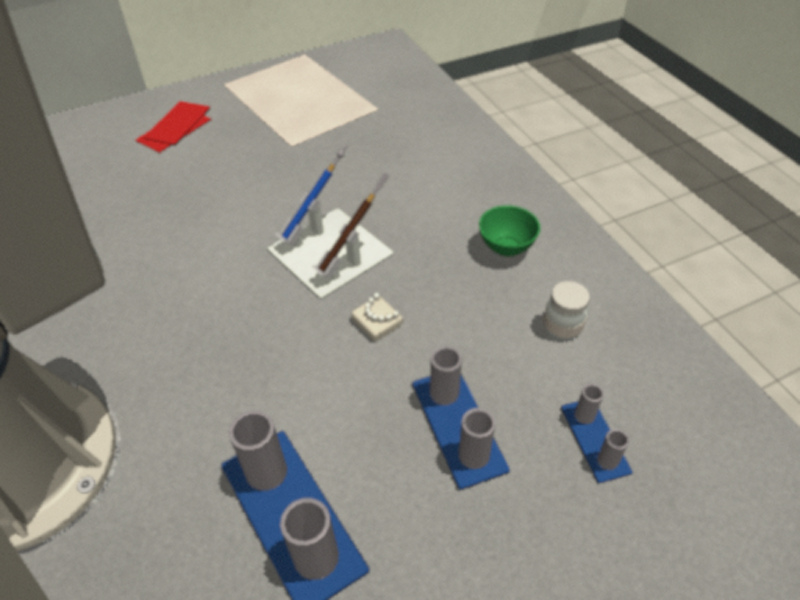

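Scene: the middle stand's rims are at (287,243) and (334,262), with the rest at (540,350) and both carvers seen nearly end-on. Side: the stand's rims are at (446,357) and (478,425), the brown carver runs (322,271)→(370,200), and the blue one (285,237)→(330,170).

```bash
python3 - <<'E'
from h import *
I={n:bot.camera_info(n) for n in('scene','side')};k=1.5625
im={n:cv2.imread(f'raw_{n}.png') for n in I}
T=lambda a,b:tri(I['scene'],np.array(a)/k,I['side'],np.array(b)/k)
print('rimA',T((287,243),(446,357)),'rimB',T((334,262),(478,425)))
print('brown ferr',T((510,311),(370,200)),'blue ferr',T((578,319),(330,170)))
for n in I:
    hsv=cv2.cvtColor(im[n],cv2.COLOR_BGR2HSV)
    blue=cv2.inRange(hsv,(100,120,60),(125,255,255))
    cs=cv2.findContours(blue,cv2.RETR_EXTERNAL,cv2.CHAIN_APPROX_NONE)[0]
    for c in cs:
        if 40<cv2.contourArea(c)<4000:
            r=cv2.minAreaRect(c);print(n,'blue',cv2.contourArea(c),np.round(r[0],1),np.round(cv2.boxPoints(r).ravel(),1))
            h=cv2.convexHull(c);q=cv2.approxPolyDP(h,4,True)[:,0]
            print('  plate',np.round(onz(I[n],q,.01),3).tolist())
    white=cv2.inRange(hsv,(0,0,170),(179,40,255)) 
    for c in cv2.findContours(white,cv2.RETR_EXTERNAL,cv2.CHAIN_APPROX_NONE)[0]:
        if 500<cv2.contourArea(c)<6000:
            q=cv2.approxPolyDP(cv2.convexHull(c),4,True)[:,0];print(n,'white',q.tolist(),np.round(onz(I[n],q,.008),3).tolist())
# sidesview handles axis fits
hsv=cv2.cvtColor(im['side'],cv2.COLOR_BGR2HSV)
for nm,m in(('blue',cv2.inRange(hsv,(100,120,60),(125,255,255))),('brown',cv2.inRange(hsv,(0,60,15),(20,255,110)))):
    n,l,st,ce=cv2.connectedComponentsWithStats(m)
    for j in range(1,n):
        if st[j,4]>60 and 160<ce[j][0]<260 and 90<ce[j][1]<190: print(nm,st[j],ce[j])
E
```

```text
rimA (array([ 0.54925562, -0.19733631,  0.12308422]), np.float64(0.06080724616371608)) rimB (array([ 0.52437293, -0.20534551,  0.05042396]), np.float64(0.07157580797596959))
brown ferr (array([0.57048304, 0.14866452, 0.11157096]), np.float64(0.00010495434912975074)) blue ferr (array([0.54302729, 0.23879149, 0.11338684]), np.float64(0.006630760001017414))
scene blue 281.0 [133.7 210.1] [111.  206.8 118.7 192.7 156.4 213.3 148.7 227.4]
  plate [[0.706, -0.351, 0.01], [0.665, -0.328, 0.01], [0.684, -0.232, 0.01], [0.727, -0.243, 0.01]]
scene blue 611.0 [199.7 188.8] [166.7 186.2 173.8 168.3 232.6 191.4 225.6 209.4]
  plate [[0.563, -0.286, 0.01], [0.504, -0.246, 0.01], [0.524, -0.112, 0.01], [0.589, -0.118, 0.01]]
scene blue 729.5 [236.4 146.1] [198.5 148.  201.5 131.  274.3 144.2 271.2 161.2]
  plate [[0.363, -0.318, 0.01], [0.292, -0.333, 0.01], [0.251, -0.119, 0.01], [0.337, -0.108, 0.01]]
scene blue 138.0 [ 51.8 107.5] [ 37.5 111.3  49.8  92.8  66.2 103.8  53.8 122.2]
  plate [[0.323, -0.913, 0.01], [0.437, -0.852, 0.01], [0.426, -0.913, 0.01], [0.279, -1.044, 0.01]]
scene blue 749.
[... 2094 characters left out ...]
008], [0.454, 0.092, 0.008], [0.415, 0.231, 0.008], [0.437, 0.258, 0.008]]
side white [[241, 68], [186, 93], [144, 53], [196, 35]] [[0.748, 0.533, 0.008], [0.543, 0.483, 0.008], [0.49, 0.772, 0.008], [0.691, 0.805, 0.008]]
side white [[368, 32], [397, 26], [511, 107], [511, 137]] [[1.256, 0.546, 0.008], [1.381, 0.536, 0.008], [1.379, -0.004, 0.008], [1.273, -0.101, 0.008]]
side white [[341, 18], [338, 24], [283, 38], [268, 26], [273, 16], [322, 2]] [[1.228, 0.68, 0.008], [1.191, 0.644, 0.008], [0.96, 0.643, 0.008], [0.952, 0.746, 0.008], [1.004, 0.809, 0.008], [1.235, 0.829, 0.008]]
blue [182 110  29  42 181] [196.17127072 129.85635359]
brown [205 128  32  45 215] [221.13953488 149.14883721]
```

```bash
python3 - <<'E'
from h import *
from scipy.spatial.transform import Rotation as R
I={n:bot.camera_info(n) for n in('scene','side','wrist')};k=1.5625
T=lambda a,b:tri(I['scene'],np.array(a)/k,I['side'],np.array(b)/k)
print('right',T((287,243),(478,425)),'left',T((334,262),(446,357)))
M=R.from_rotvec(bot.sense()['eef_rot']).as_matrix();print(M.round(3))
P=np.array(I['wrist']['pose']);print('cam in tool',(M.T@P[:3,:3]).round(3),(M.T@(P[:3,3]-bot.sense()['ee_pos'])).round(3),I['wrist']['vfov'])
E
python3 -m handwheel '[{"dx":0.2,"dy":0.2,"dz":0.3},{"dx":0.8,"dy":1,"dz":0.4},{"dx":0.8,"dy":1,"dz":0.4},{"dx":0.8,"dy":1,"dz":0.4},{"dx":0.8,"dy":1,"dz":0.4},{"dx":0.8,"dy":1,"dz":0.4},{"dx":0.8,"dy":1,"dz":0.4},{"dx":0.8,"dy":1,"dz":0.4},{"dx":0.8,"dy":1,"dz":0.4},{"dx":0.8,"dy":1,"dz":0.4}]' 0.4
python3 - <<'E'
from h import *
im=bot.capture('wrist');cv2.imwrite('raw_w1.png',im[:,:,::-1]);i=bot.camera_info('wrist');np.savez('w1',**i)
cv2.imwrite('pics/w1.png',im[:,:,::-1])
E
```

```text
right (array([ 0.53040902, -0.25169618,  0.08659323]), np.float64(0.003819946243292239)) left (array([ 0.54410728, -0.1500255 ,  0.08789272]), np.float64(0.0006844852708178091))
[[ 0.956  0.294 -0.   ]
 [ 0.294 -0.956  0.001]
 [-0.    -0.001 -1.   ]]
cam in tool [[-0.001  0.958  0.287]
 [ 1.     0.001  0.001]
 [ 0.001  0.287 -0.958]] [ 0.081 -0.    -0.145] 60.17273286847716$[0]: bad value
```

View pics/w1.png

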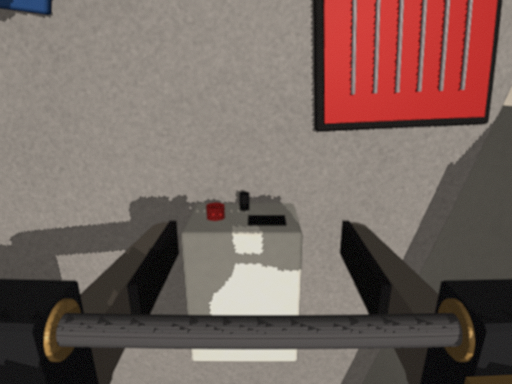

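The stand's rims triangulate to z≈0.087 and sit 102 mm apart, which matches. The wrist view shows only the box and tray at the start, and the command needs all six keys in every row.

```bash

python3 -m handwheel '[{"dx":0.1,"dy":0.1,"dz":0.15,"wx":0,"wy":0,"wz":0},{"dx":0.67,"dy":1,"dz":0.3,"wx":0,"wy":0,"wz":0},{"dx":0.67,"dy":1,"dz":0.3,"wx":0,"wy":0,"wz":0},{"dx":0.67,"dy":1,"dz":0.3,"wx":0,"wy":0,"wz":0},{"dx":0.67,"dy":1,"dz":0.3,"wx":0,"wy":0,"wz":0},{"dx":0.67,"dy":1,"dz":0.3,"wx":0,"wy":0,"wz":0},{"dx":0.67,"dy":1,"dz":0.3,"wx":0,"wy":0,"wz":0},{"dx":0.67,"dy":1,"dz":0.3,"wx":0,"wy":0,"wz":0},{"dx":0.67,"dy":1,"dz":0.3,"wx":0,"wy":0,"wz":0},{"dx":0.67,"dy":1,"dz":0.3,"wx":0,"wy":0,"wz":0}]' 0.4
cat > snap.py <<'E'
import sys
from h import *
n=sys.argv[1];s=bot.sense();i=bot.camera_info('wrist');im=bot.capture('wrist')
cv2.imwrite(f'raw_{n}.png',im[:,:,::-1]);np.savez(n,**i);cv2.imwrite(f'pics/{n}.png',im[:,:,::-1])
print(s['ee_pos'],s['eef_rot'],s['clock'])
E
python3 snap.py w2
```

```text
clock: 1.15
ee_pos: [0.4496, -0.2, 0.359]
eef_rot: [3.106, 0.468, 0.0]
force: [0.9, -0.9, -0.6]
finger_gap: 0.603
gripper_force: 0.0
[ 0.4495514  -0.20002561  0.35895331] [3.10644508e+00 4.67534851e-01 2.18616260e-04] 1.15
```

View pics/w2.png

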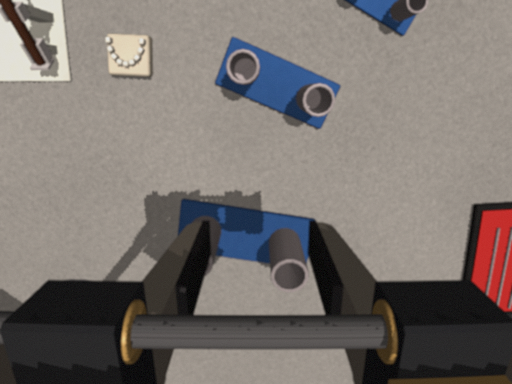

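The wrist view shows the stand, with rims at (243,67) and (318,100) and plate corners at (233,38), (341,87), (322,128) and (216,82). The brown carver is at upper left.

```bash

python3 -m handwheel '[{"dx":-0.12,"dy":0.87,"dz":-0.1,"wx":0,"wy":0,"wz":0},{"dx":-0.12,"dy":0.87,"dz":-0.1,"wx":0,"wy":0,"wz":0},{"dx":-0.12,"dy":0.87,"dz":-0.1,"wx":0,"wy":0,"wz":0},{"dx":-0.12,"dy":0.87,"dz":-0.1,"wx":0,"wy":0,"wz":0},{"dx":-0.12,"dy":0.87,"dz":-0.1,"wx":0,"wy":0,"wz":0},{"dx":-0.12,"dy":0.87,"dz":-0.1,"wx":0,"wy":0,"wz":0},{"dx":-0.12,"dy":0.87,"dz":-0.1,"wx":0,"wy":0,"wz":0},{"dx":-0.12,"dy":0.87,"dz":-0.1,"wx":0,"wy":0,"wz":0},{"dx":-0.12,"dy":0.87,"dz":-0.1,"wx":0,"wy":0,"wz":0},{"dx":-0.12,"dy":0.87,"dz":-0.1,"wx":0,"wy":0,"wz":0}]' 0.4
python3 snap.py w3
python3 - <<'E'
from h import *
i=dict(np.load('w2.npz'))
r=onz(i,[(243,67),(318,100)],.09);print('rims',r.round(4).tolist(),np.linalg.norm(r[0]-r[1]))
p=onz(i,[(233,38),(341,87),(322,128),(216,82)],.01);print('plate',p.round(3).tolist(),p.mean(0))
s=bot.camera_info('side');k=1.5625
print(tri(i,(243,67),s,(446/k,357/k)),tri(i,(318,100),s,(478/k,425/k)))
E
```

```text
clock: 2.2
ee_pos: [0.4011, 0.1451, 0.3185]
eef_rot: [3.106, 0.467, -0.0]
force: [0.6, -0.3, -0.4]
finger_gap: 0.598
gripper_force: 0.0
[0.40111125 0.14510345 0.3185427 ] [ 3.10599302e+00  4.67308178e-01 -2.61684138e-04] 2.2
rims [[0.5431, -0.1511, 0.09], [0.5333, -0.2488, 0.09]] 0.09825591757871505
plate [[0.579, -0.122, 0.01], [0.562, -0.288, 0.01], [0.498, -0.282, 0.01], [0.515, -0.115, 0.01]] [ 0.53851074 -0.20201928  0.01      ]
(array([ 0.54309019, -0.15108643,  0.09003389]), np.float64(3.883377201128797e-05)) (array([ 0.53351941, -0.25046796,  0.08101046]), np.float64(0.00015726764614883027))
```

View pics/w3.png

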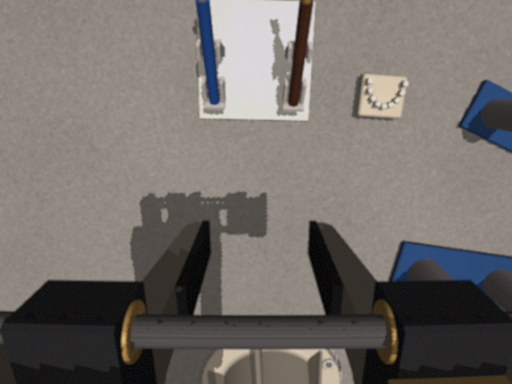

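The wrist view shows the blue handle running (203,0)→(214,103), the brown one (307,0)→(294,104), and the rest's white base between them. Next I intersect the axis planes from the wrist and side views.

```bash
python3 - <<'E'
from h import *
S=bot.camera_info('side');W=dict(np.load('w3.npz'));ims=cv2.imread('raw_side.png');imw=cv2.imread('raw_w3.png')
R_={'blue':((100,120,60),(125,255,255)),'brown':((0,60,15),(20,255,120))}
def axis(im,roi,c):
    x0,x1,y0,y1=roi;hsv=cv2.cvtColor(im,cv2.COLOR_BGR2HSV)
    m=cv2.inRange(hsv,*R_[c]);k=np.zeros_like(m);k[y0:y1,x0:x1]=m[y0:y1,x0:x1]
    n,l,st,_=cv2.connectedComponentsWithStats(k);j=1+st[1:,4].argmax();ys,xs=np.where(l==j)
    f=cv2.fitLine(np.c_[xs,ys].astype(np.float32),cv2.DIST_HUBER,0,.01,.01).ravel();d=f[:2];p=f[2:]
    t=(np.c_[xs,ys]-p)@d; return p+d*t.min(),p+d*t.max(),len(xs)
for c,rw in(('blue',(190,225,0,112)),('brown',(285,320,0,112))):
    a=axis(ims,(175,250,100,180),c);b=axis(imw,rw,c)
    print(c,a,b)
    o1,d1=ray(S,a[:2]);o2,d2=ray(W,b[:2]);n1=np.cross(*d1);n2=np.cross(*d2);u=np.cross(n1,n2);u/=np.linalg.norm(u);u*=np.sign(u[2])
    x=np.linalg.lstsq(np.array([n1,n2,u]),[n1@o1,n2@o2,0],rcond=None)[0]
    print('dir',u,'elev',np.degrees(np.arcsin(u[2])),'az',np.degrees(np.arctan2(u[1],u[0])))
    for o,d in((o1,d1),(o2,d2)):
        for q in d:
            s=np.linalg.lstsq(np.c_[u,-q],o-x,rcond=None)[0];print('   ',(x+s[0]*u).round(4))
E
```

```text
blue (array([181.97004843, 150.97993755]), array([209.59887738, 109.73132364]), 181) (array([201.8299139 ,  -0.70435448]), array([214.38281415, 103.19538345]), 1074)
dir [0.74630989 0.21279087 0.63066758] elev 39.09939242946498 az 15.914123162968993
    [0.4441 0.2181 0.0313]
    [0.5381 0.2449 0.1108]
    [0.5405 0.2456 0.1127]
    [0.4425 0.2177 0.03  ]
brown (array([205.61933262, 171.73822872]), array([235.64805599, 128.07032167]), 216) (array([292.4422706 , 105.18892258]), array([306.30168106,  -0.61543537]), 1116)
dir [0.74761402 0.20996239 0.63007068] elev 39.05533745549855 az 15.68704171254303
    [0.472  0.1224 0.0311]
    [0.5678 0.1493 0.1118]
    [0.4693 0.1216 0.0288]
    [0.5695 0.1498 0.1133]
```

Both carvers check out: butts at z≈0.030, slope about 39°, azimuth 15.8°, spacing 99.8 mm. I'll grip brown at s≈106 mm, TCP (0.548, 0.144, 0.104).

```bash

python3 -m handwheel '[{"dx":0.1,"dy":0,"dz":-0.05,"wx":0,"wy":0,"wz":0},{"dx":0.2,"dy":0,"dz":-0.1,"wx":0,"wy":0,"wz":-0.02},{"dx":0.3,"dy":0,"dz":-0.18,"wx":0,"wy":0,"wz":-0.02},{"dx":0.367,"dy":-0.003,"dz":-0.28,"wx":0,"wy":0,"wz":-0.02},{"dx":0.367,"dy":-0.003,"dz":-0.36,"wx":0,"wy":0,"wz":-0.02},{"dx":0.367,"dy":-0.003,"dz":-0.44,"wx":0,"wy":0,"wz":-0.02},{"dx":0.367,"dy":-0.003,"dz":-0.5,"wx":0,"wy":0,"wz":-0.02},{"dx":0.367,"dy":-0.003,"dz":-0.536,"wx":0,"wy":0,"wz":-0.02},{"dx":0.367,"dy":-0.003,"dz":-0.536,"wx":0,"wy":0,"wz":-0.02},{"dx":0.367,"dy":-0.003,"dz":-0.536,"wx":0,"wy":0,"wz":-0.02}]' 0.4 20
python3 snap.py w4
cat > t.py <<'E'
from h import *
from scipy.spatial.transform import Rotation as R
a=np.radians(15.8);yp=np.array([-np.sin(a),np.cos(a),0])
P=R.from_rotvec(-yp*np.radians(50.5))
for D in(-25,-30,-35):
    T=R.from_euler('z',D,degrees=True)*P
    tz=T.apply([0,0,-1.]);print(D,'w',(np.degrees(T.as_rotvec())/60).round(3),'toolz',tz.round(3),'TCP minus grip',(-.006*tz).round(4))
E
python3 t.py
```

```text
clock: 3.25
ee_pos: [0.5485, 0.1442, 0.1049]
eef_rot: [-3.112, -0.433, -0.001]
force: [-0.3, -0.2, 0.3]
finger_gap: 0.599
gripper_force: 0.0
[0.54851478 0.14416495 0.1049168 ] [-3.11150490e+00 -4.33215669e-01 -1.24187852e-03] 3.25
-25 w [ 0.049 -0.847 -0.389] toolz [ 0.762 -0.123 -0.636] TCP minus grip [-0.0046  0.0007  0.0038]
-30 w [ 0.012 -0.851 -0.467] toolz [ 0.748 -0.189 -0.636] TCP minus grip [-0.0045  0.0011  0.0038]
-35 w [-0.025 -0.854 -0.545] toolz [ 0.729 -0.254 -0.636] TCP minus grip [-0.0044  0.0015  0.0038]
```

View pics/w4.png

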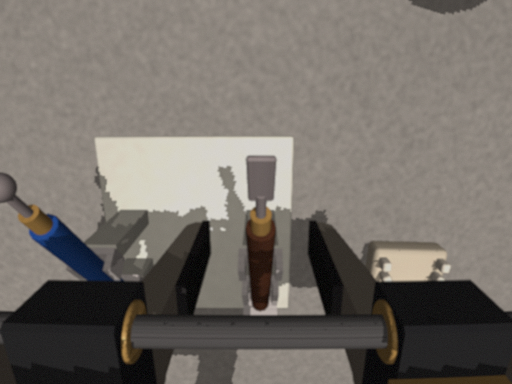

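The brown handle is centred between the open fingers at (260,260). Closing and lifting.

```bash

python3 -m handwheel '[{"dx":0,"dy":0,"dz":0,"wx":0,"wy":0,"wz":0},{"dx":0,"dy":0,"dz":0,"wx":0,"wy":0,"wz":0},{"dx":0,"dy":0,"dz":0,"wx":0,"wy":0,"wz":0},{"dx":0,"dy":0,"dz":0,"wx":0,"wy":0,"wz":0},{"dx":0,"dy":0,"dz":0,"wx":0,"wy":0,"wz":0},{"dx":0,"dy":0,"dz":0,"wx":0,"wy":0,"wz":0},{"dx":0,"dy":0,"dz":0.02,"wx":0,"wy":0,"wz":0},{"dx":0,"dy":0,"dz":0.06,"wx":0,"wy":0,"wz":0},{"dx":0,"dy":0,"dz":0.1,"wx":0,"wy":0,"wz":0},{"dx":0,"dy":0,"dz":0.15,"wx":0,"wy":0,"wz":0}]' 1 25

```

```text
clock: 4.3
ee_pos: [0.5474, 0.1447, 0.1648]
eef_rot: [3.111, 0.435, -0.002]
force: [-0.5, 0.0, -0.0]
finger_gap: 0.144
gripper_force: 25.0
```

```bash

python3 -m handwheel '[{"dx":0,"dy":-0.05,"dz":0.12,"wx":0,"wy":0,"wz":0},{"dx":-0.01,"dy":-0.15,"dz":0.22,"wx":0.001,"wy":-0.1,"wz":-0.05},{"dx":-0.02,"dy":-0.25,"dz":0.22,"wx":0.003,"wy":-0.2,"wz":-0.11},{"dx":-0.03,"dy":-0.36,"dz":0.22,"wx":0.005,"wy":-0.31,"wz":-0.17},{"dx":-0.03,"dy":-0.47,"dz":0.22,"wx":0.007,"wy":-0.42,"wz":-0.23},{"dx":-0.04,"dy":-0.58,"dz":0.22,"wx":0.008,"wy":-0.53,"wz":-0.29},{"dx":-0.04,"dy":-0.69,"dz":0.22,"wx":0.009,"wy":-0.64,"wz":-0.35},{"dx":-0.045,"dy":-0.8,"dz":0.22,"wx":0.01,"wy":-0.74,"wz":-0.41},{"dx":-0.047,"dy":-0.9,"dz":0.21,"wx":0.012,"wy":-0.82,"wz":-0.45},{"dx":-0.047,"dy":-0.985,"dz":0.2,"wx":0.012,"wy":-0.851,"wz":-0.467}]'
python3 - <<'E'
from h import *
from scipy.spatial.transform import Rotation as R
for n in('scene','side'): 
    im=bot.capture(n);cv2.imwrite(f'raw_{n}2.png',im[:,:,::-1])
s=bot.sense();M=R.from_rotvec(s['eef_rot']).as_matrix();print(s['ee_pos'],M[:,2],M[:,1],s['clock'])
a=cv2.imread('raw_scene2.png')[90:240,100:300];b=cv2.imread('raw_side2.png')[130:330,200:400]
cv2.imwrite('pics/p2.png',np.hstack([cv2.resize(a,(400,300)),cv2.resize(b,(400,400))[:300]]))
E
```

```text
clock: 5.3
ee_pos: [0.5372, -0.1416, 0.2514]
eef_rot: [2.885, -0.185, 1.133]
force: [-0.4, -0.0, 0.7]
finger_gap: 0.144
gripper_force: 25.0
[ 0.53708627 -0.14119341  0.25082157] [ 0.67495606 -0.07697114 -0.73383225] [-0.12433958 -0.99218632 -0.01029396] 5.4
```

View pics/p2.png

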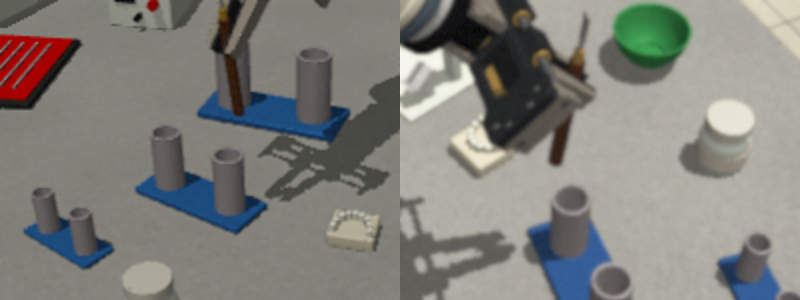

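Brown is held and the arm is still in transit, nearly upright. Next I work out what shift and turn remain.

```bash
cat > rem.py <<'E'
import sys
from h import *
from scipy.spatial.transform import Rotation as R
# args: target TCP x y z, absolute tool azimuth (deg), elevation(deg)
x,y,z,az,el=map(float,sys.argv[1:]);s=bot.sense()
M=R.from_rotvec(s['eef_rot']);a,e=np.radians([az,el])
tz=np.array([np.cos(a)*np.cos(e),np.sin(a)*np.cos(e),np.sin(e)]);ty=np.array([np.sin(a),-np.cos(a),0])
T=R.from_matrix(np.c_[np.cross(ty,tz),ty,tz])
print('d',((np.array([x,y,z])-s['ee_pos'])/.4).round(4),'w',(np.degrees((T*M.inv()).as_rotvec())/60).round(3),s['clock'])
E
python3 rem.py .529 -.2504 .245 -14.2 -39.5
```

```text
d [-0.0202 -0.273  -0.0146] w [-0.033 -0.125 -0.118] 5.4
```

```bash

python3 -m handwheel '[{"dx":-0.01,"dy":-0.08,"dz":0,"wx":-0.015,"wy":-0.06,"wz":-0.06},{"dx":-0.015,"dy":-0.18,"dz":0,"wx":-0.033,"wy":-0.125,"wz":-0.118},{"dx":-0.02,"dy":-0.273,"dz":-0.015,"wx":-0.033,"wy":-0.125,"wz":-0.118},{"dx":-0.02,"dy":-0.273,"dz":-0.015,"wx":-0.033,"wy":-0.125,"wz":-0.118},{"dx":-0.02,"dy":-0.273,"dz":-0.015,"wx":-0.033,"wy":-0.125,"wz":-0.118},{"dx":-0.02,"dy":-0.273,"dz":-0.015,"wx":-0.033,"wy":-0.125,"wz":-0.118},{"dx":-0.02,"dy":-0.273,"dz":-0.015,"wx":-0.033,"wy":-0.125,"wz":-0.118},{"dx":-0.02,"dy":-0.273,"dz":-0.015,"wx":-0.033,"wy":-0.125,"wz":-0.118},{"dx":-0.02,"dy":-0.273,"dz":-0.015,"wx":-0.033,"wy":-0.125,"wz":-0.118},{"dx":-0.02,"dy":-0.273,"dz":-0.015,"wx":-0.033,"wy":-0.125,"wz":-0.118}]'
python3 - <<'E'
from h import *
for n in('scene','side'): 
    im=bot.capture(n);cv2.imwrite(f'raw_{n}3.png',im[:,:,::-1])
a=cv2.imread('raw_scene3.png')[70:220,120:270];b=cv2.imread('raw_side3.png')[170:320,230:380]
cv2.imwrite('pics/p3.png',np.hstack([cv2.resize(a,(400,400)),cv2.resize(b,(400,400))]))
E
python3 rem.py .529 -.2504 .245 -14.2 -39.5
```

```text
clock: 6.4
ee_pos: [0.5298, -0.2489, 0.2451]
eef_rot: [2.73, -0.334, 1.287]
force: [0.5, -1.1, 0.1]
finger_gap: 0.144
gripper_force: 25.0
d [-0.0018 -0.0032 -0.    ] w [ 0.001 -0.    -0.003] 6.5
```

View pics/p3.png

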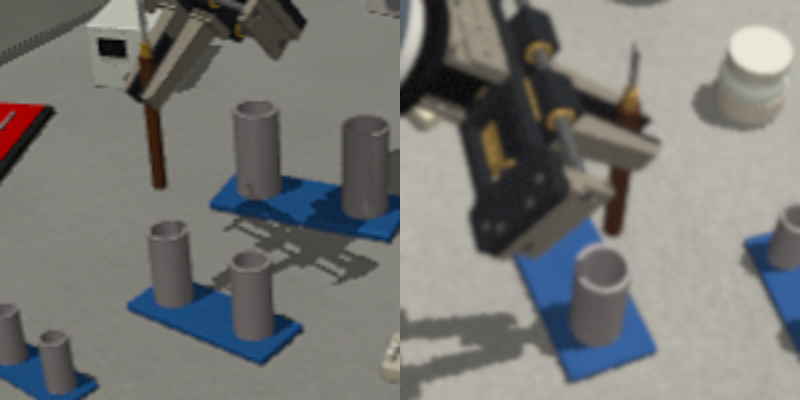

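The carver hangs upright above the right cup: butt at scene (179.6,140.1) and side (310.2,257.7), ferrule at scene (175,89.5) and side (315.5,206.4).

```bash
python3 - <<'E'
from h import *
A=bot.camera_info('scene');B=bot.camera_info('side')
b=tri(A,(179.6,139.6),B,(310.2,257)); f=tri(A,(175.1,89.5),B,(315.5,206.4));print(b,f)
v=f[0]-b[0];print(v/np.linalg.norm(v),np.linalg.norm(v))
E
```

```text
(array([ 0.53543929, -0.2536367 ,  0.13537666]), np.float64(0.0011622945275772127)) (array([ 0.53658007, -0.24898637,  0.26867975]), np.float64(0.0005216805184488871))
[0.0085523  0.03486296 0.99935551] 0.13338905762697179
```

```bash

python3 -m handwheel '[{"dx":-0.005,"dy":0.004,"dz":-0.03,"wx":0,"wy":0,"wz":0},{"dx":-0.005,"dy":0.004,"dz":-0.07,"wx":0,"wy":0,"wz":0},{"dx":-0.005,"dy":0.004,"dz":-0.12,"wx":0,"wy":0,"wz":0},{"dx":-0.005,"dy":0.004,"dz":-0.17,"wx":0,"wy":0,"wz":0},{"dx":-0.005,"dy":0.004,"dz":-0.21,"wx":0,"wy":0,"wz":0},{"dx":-0.005,"dy":0.004,"dz":-0.24,"wx":0,"wy":0,"wz":0},{"dx":-0.005,"dy":0.004,"dz":-0.265,"wx":0,"wy":0,"wz":0},{"dx":-0.005,"dy":0.004,"dz":-0.28,"wx":0,"wy":0,"wz":0},{"dx":-0.005,"dy":0.004,"dz":-0.29,"wx":0,"wy":0,"wz":0},{"dx":-0.005,"dy":0.004,"dz":-0.295,"wx":0,"wy":0,"wz":0}]'

```

```text
clock: 7.5
ee_pos: [0.5276, -0.2483, 0.1267]
eef_rot: [2.729, -0.336, 1.287]
force: [0.1, 0.1, 0.4]
finger_gap: 0.145
gripper_force: 25.0
```

```bash

python3 -m handwheel '[{"dx":0,"dy":0,"dz":-0.001,"wx":0,"wy":0,"wz":0},{"dx":0,"dy":0,"dz":-0.002,"wx":0,"wy":0,"wz":0},{"dx":0,"dy":0,"dz":-0.003,"wx":0,"wy":0,"wz":0},{"dx":0,"dy":0,"dz":-0.004,"wx":0,"wy":0,"wz":0},{"dx":0,"dy":0,"dz":-0.005,"wx":0,"wy":0,"wz":0},{"dx":0,"dy":0,"dz":-0.005,"wx":0,"wy":0,"wz":0},{"dx":0,"dy":0,"dz":-0.005,"wx":0,"wy":0,"wz":0},{"dx":0,"dy":0,"dz":-0.005,"wx":0,"wy":0,"wz":0},{"dx":0,"dy":0,"dz":-0.005,"wx":0,"wy":0,"wz":0},{"dx":0,"dy":0,"dz":-0.005,"wx":0,"wy":0,"wz":0}]' - 8

```

```text
clock: 8.5
ee_pos: [0.5275, -0.2485, 0.1248]
eef_rot: [2.729, -0.337, 1.286]
force: [-0.6, 0.9, -0.5]
finger_gap: 0.15
gripper_force: 8.0
```

```bash

python3 -m handwheel '[{"dx":0,"dy":0,"dz":-0.001,"wx":0,"wy":0,"wz":0},{"dx":0,"dy":0,"dz":-0.002,"wx":0,"wy":0,"wz":0},{"dx":0,"dy":0,"dz":-0.003,"wx":0,"wy":0,"wz":0},{"dx":0,"dy":0,"dz":-0.004,"wx":0,"wy":0,"wz":0},{"dx":0,"dy":0,"dz":-0.005,"wx":0,"wy":0,"wz":0},{"dx":0,"dy":0,"dz":-0.006,"wx":0,"wy":0,"wz":0},{"dx":0,"dy":0,"dz":-0.006,"wx":0,"wy":0,"wz":0},{"dx":0,"dy":0,"dz":-0.006,"wx":0,"wy":0,"wz":0},{"dx":0,"dy":0,"dz":-0.006,"wx":0,"wy":0,"wz":0},{"dx":0,"dy":0,"dz":-0.006,"wx":0,"wy":0,"wz":0}]'

```

```text
clock: 9.5
ee_pos: [0.5275, -0.2485, 0.1224]
eef_rot: [2.729, -0.337, 1.286]
force: [-0.8, -0.9, -0.1]
finger_gap: 0.146
gripper_force: 8.0
```

```bash

python3 -m handwheel '[{"dx":0,"dy":0,"dz":-0.001,"wx":0,"wy":0,"wz":0},{"dx":0,"dy":0,"dz":-0.002,"wx":0,"wy":0,"wz":0},{"dx":0,"dy":0,"dz":-0.003,"wx":0,"wy":0,"wz":0},{"dx":0,"dy":0,"dz":-0.004,"wx":0,"wy":0,"wz":0},{"dx":0,"dy":0,"dz":-0.005,"wx":0,"wy":0,"wz":0},{"dx":0,"dy":0,"dz":-0.006,"wx":0,"wy":0,"wz":0},{"dx":0,"dy":0,"dz":-0.007,"wx":0,"wy":0,"wz":0},{"dx":0,"dy":0,"dz":-0.008,"wx":0,"wy":0,"wz":0},{"dx":0,"dy":0,"dz":-0.009,"wx":0,"wy":0,"wz":0},{"dx":0,"dy":0,"dz":-0.01,"wx":0,"wy":0,"wz":0}]'
python3 - <<'E'
from h import *
A=bot.camera_info('scene');B=bot.camera_info('side');c={}
def brass(im,roi):
    x0,x1,y0,y1=roi;h=cv2.cvtColor(im[y0:y1,x0:x1],cv2.COLOR_BGR2HSV);m=cv2.inRange(h,(12,110,110),(28,255,255));n,l,s,ce=cv2.connectedComponentsWithStats(m)
    return [(s[j,4],(ce[j]+[x0,y0]).round(1)) for j in range(1,n) if s[j,4]>3]
for t in('3','4'):
    if t=='4':
        for n in('scene','side'):cv2.imwrite(f'raw_{n}4.png',bot.capture(n)[:,:,::-1])
    print(t,brass(cv2.imread(f'raw_scene{t}.png'),(155,200,60,170)),brass(cv2.imread(f'raw_side{t}.png'),(280,350,180,290)))
print(bot.sense()['force'])
E
```

```text
clock: 10.5
ee_pos: [0.5295, -0.2494, 0.1208]
eef_rot: [2.724, -0.336, 1.295]
force: [-0.4, -0.1, 11.3]
finger_gap: 0.145
gripper_force: 8.0
3 [(np.int32(14), array([191.1,  60.8])), (np.int32(4), array([198.2,  62.2])), (np.int32(4), array([173.5,  89. ]))] [(np.int32(13), array([282.3, 186.8])), (np.int32(24), array([316.6, 207. ])), (np.int32(4), array([280.5, 211.5])), (np.int32(20), array([290.1, 212.1]))]
4 [(np.int32(21), array([194.1, 109.1])), (np.int32(4), array([179. , 133.5]))] [(np.int32(17), array([310.7, 251.7])), (np.int32(15), array([286.7, 261.9]))]
[-0.24714605 -0.08009584 12.05396014]
```

```bash
python3 - <<'E'
from h import *
A=bot.camera_info('scene');B=bot.camera_info('side')
print(tri(A,(179,133.5),B,(310.7,251.7)),tri(A,(173.5,89),B,(316.6,207)))
E
python3 -m handwheel '[{"dx":0,"dy":0,"dz":0.001,"wx":0,"wy":0,"wz":0},{"dx":0,"dy":0,"dz":0.003,"wx":0,"wy":0,"wz":0},{"dx":0,"dy":0,"dz":0.004,"wx":0,"wy":0,"wz":0},{"dx":0,"dy":0,"dz":0.004,"wx":0,"wy":0,"wz":0},{"dx":0,"dy":0,"dz":0.004,"wx":0,"wy":0,"wz":0},{"dx":0,"dy":0,"dz":0.004,"wx":0,"wy":0,"wz":0},{"dx":0,"dy":0,"dz":0.004,"wx":0,"wy":0,"wz":0},{"dx":0,"dy":0,"dz":0.004,"wx":0,"wy":0,"wz":0},{"dx":0,"dy":0,"dz":0.004,"wx":0,"wy":0,"wz":0},{"dx":0,"dy":0,"dz":0.004,"wx":0,"wy":0,"wz":0}]'
```

```text
(array([ 0.53501612, -0.25365136,  0.15233263]), np.float64(0.0009768833154508902)) (array([ 0.53732721, -0.25203217,  0.26975443]), np.float64(0.0018562697566444398))
clock: 11.6
ee_pos: [0.5282, -0.2488, 0.1208]
eef_rot: [2.727, -0.337, 1.289]
force: [0.9, -0.8, 7.0]
finger_gap: 0.147
gripper_force: 8.0
```

```bash

python3 -m handwheel '[{"dx":0,"dy":0,"dz":0,"wx":0,"wy":0,"wz":0},{"dx":0,"dy":0,"dz":0,"wx":0,"wy":0,"wz":0},{"dx":0,"dy":0,"dz":0,"wx":0,"wy":0,"wz":0},{"dx":0,"dy":0,"dz":0,"wx":0,"wy":0,"wz":0},{"dx":-0.03,"dy":0.008,"dz":0.026,"wx":0,"wy":0,"wz":0},{"dx":-0.06,"dy":0.015,"dz":0.05,"wx":0,"wy":0,"wz":0},{"dx":-0.1,"dy":0.025,"dz":0.09,"wx":0,"wy":0,"wz":0},{"dx":-0.15,"dy":0.038,"dz":0.13,"wx":0,"wy":0,"wz":0},{"dx":-0.2,"dy":0.05,"dz":0.17,"wx":0,"wy":0,"wz":0},{"dx":-0.25,"dy":0.062,"dz":0.22,"wx":0,"wy":0,"wz":0}]' 0.4 8
python3 - <<'E'
from h import *
for n in('scene','side'): 
    im=bot.capture(n);cv2.imwrite(f'raw_{n}5.png',im[:,:,::-1])
a=cv2.imread('raw_scene5.png')[80:230,120:270];b=cv2.imread('raw_side5.png')[170:320,230:380]
cv2.imwrite('pics/p5.png',np.hstack([cv2.resize(a,(400,400)),cv2.resize(b,(400,400))]))
E
python3 rem.py .521 .24 .21 15.9 -90
```

```text
clock: 12.6
ee_pos: [0.4262, -0.2231, 0.2076]
eef_rot: [2.73, -0.338, 1.284]
force: [1.1, 0.2, 0.4]
finger_gap: 0.598
gripper_force: 0.0
d [2.3730e-01 1.1584e+00 9.0000e-04] w [-0.01   0.852  0.465] 12.7
```

View pics/p5.png

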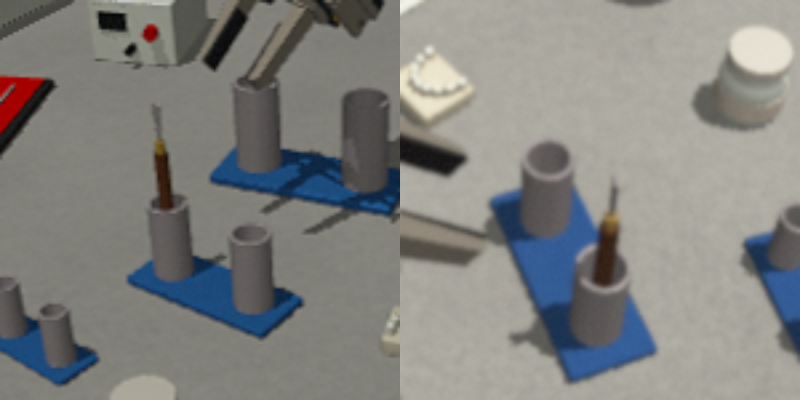

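Brown stands upright in the right cup and the fingers are clear. On to blue.

```bash

python3 -m handwheel '[{"dx":0,"dy":0.1,"dz":0.05,"wx":0,"wy":0.05,"wz":0.03},{"dx":0,"dy":0.22,"dz":0.08,"wx":0,"wy":0.15,"wz":0.08},{"dx":0.02,"dy":0.34,"dz":0.08,"wx":0,"wy":0.25,"wz":0.13},{"dx":0.05,"dy":0.45,"dz":0.08,"wx":-0.005,"wy":0.35,"wz":0.19},{"dx":0.09,"dy":0.57,"dz":0.08,"wx":-0.005,"wy":0.45,"wz":0.25},{"dx":0.12,"dy":0.68,"dz":0.08,"wx":-0.007,"wy":0.55,"wz":0.3},{"dx":0.15,"dy":0.79,"dz":0.08,"wx":-0.008,"wy":0.65,"wz":0.35},{"dx":0.18,"dy":0.9,"dz":0.06,"wx":-0.009,"wy":0.75,"wz":0.41},{"dx":0.2,"dy":1,"dz":0.04,"wx":-0.01,"wy":0.82,"wz":0.45},{"dx":0.22,"dy":1,"dz":0.02,"wx":-0.01,"wy":0.852,"wz":0.465}]'
python3 rem.py .521 .24 .21 15.9 -90
```

```text
clock: 13.7
ee_pos: [0.4646, 0.0081, 0.2145]
eef_rot: [-3.03, -0.125, -0.579]
force: [0.5, -0.5, 0.7]
finger_gap: 0.597
gripper_force: 0.0
d [ 0.141   0.5796 -0.0112] w [-0.102  0.35   0.184] 13.7
```

```bash

python3 -m handwheel '[{"dx":0.03,"dy":0.1,"dz":0,"wx":-0.02,"wy":0.07,"wz":0.04},{"dx":0.06,"dy":0.2,"dz":0,"wx":-0.05,"wy":0.17,"wz":0.09},{"dx":0.09,"dy":0.3,"dz":0,"wx":-0.08,"wy":0.27,"wz":0.14},{"dx":0.11,"dy":0.4,"dz":0,"wx":-0.102,"wy":0.35,"wz":0.184},{"dx":0.13,"dy":0.5,"dz":-0.01,"wx":-0.102,"wy":0.35,"wz":0.184},{"dx":0.141,"dy":0.58,"dz":-0.01,"wx":-0.102,"wy":0.35,"wz":0.184},{"dx":0.141,"dy":0.58,"dz":-0.01,"wx":-0.102,"wy":0.35,"wz":0.184},{"dx":0.141,"dy":0.58,"dz":-0.01,"wx":-0.102,"wy":0.35,"wz":0.184},{"dx":0.141,"dy":0.58,"dz":-0.01,"wx":-0.102,"wy":0.35,"wz":0.184},{"dx":0.141,"dy":0.58,"dz":-0.01,"wx":-0.102,"wy":0.35,"wz":0.184}]'
python3 rem.py .5215 .24 .104 15.9 -90
```

```text
clock: 14.7
ee_pos: [0.5214, 0.238, 0.2114]
eef_rot: [-3.112, -0.433, -0.007]
force: [0.2, -0.4, -0.2]
finger_gap: 0.599
gripper_force: 0.0
d [ 1.000e-04  4.900e-03 -2.684e-01] w [-0.001  0.004  0.001] 14.7
```

```bash

python3 -m handwheel '[{"dx":0,"dy":0.003,"dz":-0.04,"wx":0,"wy":0,"wz":0},{"dx":0,"dy":0.003,"dz":-0.09,"wx":0,"wy":0.004,"wz":0},{"dx":0,"dy":0.003,"dz":-0.14,"wx":0,"wy":0.004,"wz":0},{"dx":0,"dy":0.003,"dz":-0.19,"wx":0,"wy":0.004,"wz":0},{"dx":0,"dy":0.003,"dz":-0.23,"wx":0,"wy":0.004,"wz":0},{"dx":0,"dy":0.003,"dz":-0.255,"wx":0,"wy":0.004,"wz":0},{"dx":0,"dy":0.003,"dz":-0.268,"wx":0,"wy":0.004,"wz":0},{"dx":0,"dy":0.003,"dz":-0.268,"wx":0,"wy":0.004,"wz":0},{"dx":0,"dy":0.003,"dz":-0.268,"wx":0,"wy":0.004,"wz":0},{"dx":0,"dy":0.003,"dz":-0.268,"wx":0,"wy":0.004,"wz":0}]'
python3 - <<'E'
from h import *
i=bot.camera_info('wrist');im=bot.capture('wrist');cv2.imwrite('raw_w6.png',im[:,:,::-1])
h=cv2.cvtColor(im,cv2.COLOR_RGB2HSV)[200:310,200:320];ys,xs=np.where(cv2.inRange(h,(100,120,60),(125,255,255)));print(len(xs),xs.min()+200,xs.max()+200,xs.mean()+200,ys.min()+200,ys.max()+200,bot.sense()['ee_pos'])
E
```

```text
clock: 15.7
ee_pos: [0.5223, 0.2402, 0.1052]
eef_rot: [-3.111, -0.434, -0.005]
force: [0.1, -0.2, 0.8]
finger_gap: 0.599
gripper_force: 0.0
1612 245 274 259.55148883374693 222 309 [0.52226292 0.24022778 0.1051337 ]
```

Blue is centred between the fingers, at columns 245–274 with a mean of 259.6, as brown was. Grip and lift.

```bash

python3 -m handwheel '[{"dx":0,"dy":0,"dz":0,"wx":0,"wy":0,"wz":0},{"dx":0,"dy":0,"dz":0,"wx":0,"wy":0,"wz":0},{"dx":0,"dy":0,"dz":0,"wx":0,"wy":0,"wz":0},{"dx":0,"dy":0,"dz":0,"wx":0,"wy":0,"wz":0},{"dx":0,"dy":0,"dz":0,"wx":0,"wy":0,"wz":0},{"dx":0,"dy":0,"dz":0,"wx":0,"wy":0,"wz":0},{"dx":0,"dy":0,"dz":0.02,"wx":0,"wy":0,"wz":0},{"dx":0,"dy":0,"dz":0.06,"wx":0,"wy":0,"wz":0},{"dx":0,"dy":0,"dz":0.12,"wx":0,"wy":0,"wz":0},{"dx":0,"dy":0,"dz":0.2,"wx":0,"wy":0,"wz":0}]' 1 25
python3 rem.py .539 -.151 .245 -14.2 -39.5
```

```text
clock: 16.75
ee_pos: [0.521, 0.2396, 0.1846]
eef_rot: [3.111, 0.434, -0.001]
force: [0.4, -0.4, -0.9]
finger_gap: 0.143
gripper_force: 25.0
d [ 0.0451 -0.9766  0.151 ] w [ 0.013 -0.852 -0.468] 16.75
```

```bash

python3 -m handwheel '[{"dx":0,"dy":-0.05,"dz":0.08,"wx":0,"wy":0,"wz":0},{"dx":0,"dy":-0.15,"dz":0.16,"wx":0.001,"wy":-0.1,"wz":-0.05},{"dx":0,"dy":-0.25,"dz":0.17,"wx":0.003,"wy":-0.2,"wz":-0.11},{"dx":0.01,"dy":-0.36,"dz":0.17,"wx":0.005,"wy":-0.31,"wz":-0.17},{"dx":0.01,"dy":-0.47,"dz":0.17,"wx":0.007,"wy":-0.42,"wz":-0.23},{"dx":0.02,"dy":-0.58,"dz":0.17,"wx":0.008,"wy":-0.53,"wz":-0.29},{"dx":0.03,"dy":-0.69,"dz":0.17,"wx":0.009,"wy":-0.64,"wz":-0.35},{"dx":0.035,"dy":-0.8,"dz":0.17,"wx":0.01,"wy":-0.74,"wz":-0.41},{"dx":0.04,"dy":-0.9,"dz":0.17,"wx":0.012,"wy":-0.82,"wz":-0.45},{"dx":0.045,"dy":-0.977,"dz":0.16,"wx":0.012,"wy":-0.851,"wz":-0.467}]'
python3 rem.py .539 -.151 .245 -14.2 -39.5
```

```text
clock: 17.75
ee_pos: [0.5388, -0.141, 0.2684]
eef_rot: [2.746, -0.343, 1.232]
force: [0.2, -0.7, 0.1]
finger_gap: 0.143
gripper_force: 25.0
d [ 0.0006 -0.025  -0.0585] w [ 0.    -0.036  0.005] 17.75
```

```bash

python3 -m handwheel '[{"dx":0,"dy":-0.02,"dz":-0.01,"wx":0,"wy":-0.02,"wz":0.005},{"dx":0,"dy":-0.025,"dz":-0.03,"wx":0,"wy":-0.036,"wz":0.005},{"dx":0,"dy":-0.025,"dz":-0.058,"wx":0,"wy":-0.036,"wz":0.005},{"dx":0,"dy":-0.025,"dz":-0.058,"wx":0,"wy":-0.036,"wz":0.005},{"dx":0,"dy":-0.025,"dz":-0.058,"wx":0,"wy":-0.036,"wz":0.005},{"dx":0,"dy":-0.025,"dz":-0.058,"wx":0,"wy":-0.036,"wz":0.005},{"dx":0,"dy":-0.025,"dz":-0.058,"wx":0,"wy":-0.036,"wz":0.005},{"dx":0,"dy":-0.025,"dz":-0.058,"wx":0,"wy":-0.036,"wz":0.005},{"dx":0,"dy":-0.025,"dz":-0.058,"wx":0,"wy":-0.036,"wz":0.005},{"dx":0,"dy":-0.025,"dz":-0.058,"wx":0,"wy":-0.036,"wz":0.005}]'
python3 rem.py .539 -.151 .245 -14.2 -39.5
python3 - <<'E'
from h import *
A=bot.camera_info('scene');B=bot.camera_info('side')
def blue(n):
    im=bot.capture(n)[:,:,::-1];cv2.imwrite(f'raw_{n}7.png',im);I=A if n=='scene' else B
    c=proj(I,[.5435,-.152,.175])[0];h=cv2.cvtColor(np.ascontiguousarray(im),cv2.COLOR_BGR2HSV);m=cv2.inRange(h,(100,110,50),(128,255,255))
    k=np.zeros_like(m);x,y=c.astype(int);k[y-45:y+40,x-25:x+25]=m[y-45:y+40,x-25:x+25]
    nn,l,s,ce=cv2.connectedComponentsWithStats(k);print(n,c,[(s[j].tolist()) for j in range(1,nn) if s[j,4]>10])
    j=min((j for j in range(1,nn) if s[j,4]>30),key=lambda j:np.hypot(*(ce[j]-c)));ys,xs=np.where(l==j);b=ys.max()
    return xs[ys>b-4].mean(),b+.0
a=blue('scene');b=blue('side');print(a,b,tri(A,a,B,b))
E
```

```text
clock: 18.75
ee_pos: [0.5415, -0.1436, 0.2687]
eef_rot: [2.745, -0.345, 1.234]
force: [-0.3, 0.0, -0.3]
finger_gap: 0.144
gripper_force: 25.0
d [-0.0063 -0.0185 -0.0593] w [ 0.    -0.035  0.006] 18.75
scene [211.4989648  135.99832895] [[207, 91, 7, 14, 62], [199, 110, 37, 45, 575]]
side [287.39843439 201.01951365] [[286, 156, 9, 7, 44], [283, 176, 8, 30, 161]]
(np.float64(228.04347826086956), np.float64(154.0)) (np.float64(285.10526315789474), np.float64(205.0)) (array([ 0.54727299, -0.11825872,  0.13303139]), np.float64(0.021794785451120683))
```

```bash
python3 - <<'E'
from h import *
s=bot.sense();print(s['joint_pos'].round(3),s['effort'].round(1),s['joint_velocities'].round(3),s['force'],s['ee_pos'])
I=bot.camera_info('side');im=bot.capture('side');cv2.imwrite('raw_side8.png',im[:,:,::-1])
a=cv2.imread('raw_scene7.png');b=im[:,:,::-1]
cv2.imwrite('pics/p8.png',np.hstack([cv2.resize(a[:300,:],None,fx=.78,fy=.78,interpolation=cv2.INTER_AREA),cv2.resize(b[:300],None,fx=.78,fy=.78,interpolation=cv2.INTER_AREA)]))
E
```

```text
[-2.610e-01 -3.800e-02  2.333e+00 -1.295e+00  1.000e-03  2.854e+00] [  0.  -27.6 -30.5   0.   -1.2   0. ] [-0.002  0.002 -0.001 -0.002 -0.     0.002] [ 0.22699677 -0.09520095  0.0261363 ] [ 0.54150382 -0.14360511  0.26871231]
```

View pics/p8.png

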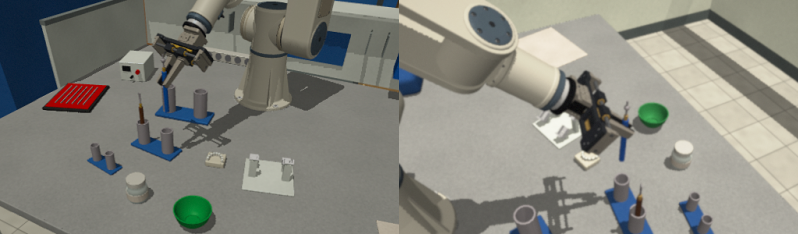

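Joints 4 and 5 are at their limits (-1.295 and 0.001) because the tool's azimuth coincides with the arm's. I'll pitch down, turn the tool left of the arm's azimuth, then raise it again.

```bash
python3 rem.py .535 -.15 .27 8 -65
python3 - <<'E'
from h import *
A=bot.camera_info('scene');B=bot.camera_info('side')
def brass(im,roi):
    x0,x1,y0,y1=roi;h=cv2.cvtColor(im[y0:y1,x0:x1],cv2.COLOR_BGR2HSV);m=cv2.inRange(h,(12,110,110),(28,255,255));n,l,s,ce=cv2.connectedComponentsWithStats(m)
    return [(s[j,4],(ce[j]+[x0,y0]).round(1)) for j in range(1,n) if s[j,4]>3]
a=brass(cv2.imread('raw_scene5.png'),(165,200,110,150));b=brass(cv2.imread('raw_side5.png'),(295,325,230,280));print(a,b,tri(A,a[0][1],B,b[0][1]))
E
```

```text
d [-0.0162 -0.016   0.0032] w [0.031 0.393 0.369] 18.9
[(np.int32(7), array([178.9, 134. ]))] [(np.int32(15), array([308.6, 252.4]))] (array([ 0.53287979, -0.25363632,  0.15038949]), np.float64(0.002470364804204866))
```

```bash

python3 -m handwheel '[{"dx":-0.005,"dy":0,"dz":0,"wx":0.005,"wy":0.08,"wz":0.06},{"dx":-0.016,"dy":-0.01,"dz":0,"wx":0.012,"wy":0.16,"wz":0.14},{"dx":-0.016,"dy":-0.016,"dz":0,"wx":0.02,"wy":0.24,"wz":0.22},{"dx":-0.016,"dy":-0.016,"dz":0,"wx":0.031,"wy":0.32,"wz":0.3},{"dx":-0.016,"dy":-0.016,"dz":0,"wx":0.031,"wy":0.393,"wz":0.369},{"dx":-0.016,"dy":-0.016,"dz":0,"wx":0.031,"wy":0.393,"wz":0.369},{"dx":-0.016,"dy":-0.016,"dz":0,"wx":0.031,"wy":0.393,"wz":0.369},{"dx":-0.016,"dy":-0.016,"dz":0,"wx":0.031,"wy":0.393,"wz":0.369},{"dx":-0.016,"dy":-0.016,"dz":0,"wx":0.031,"wy":0.393,"wz":0.369},{"dx":-0.016,"dy":-0.016,"dz":0,"wx":0.031,"wy":0.393,"wz":0.369}]'
python3 -c "
from h import *;print(bot.sense()['joint_pos'].round(3))"
python3 rem.py .539 -.152 .25 3 -40
```

```text
clock: 19.9
ee_pos: [0.5359, -0.1492, 0.2702]
eef_rot: [-3.026, -0.219, -0.673]
force: [-0.6, 0.8, -0.6]
finger_gap: 0.145
gripper_force: 25.0
[-0.41   0.044  2.027  0.347  0.723  0.796]
d [ 0.0077 -0.007  -0.0505] w [ 0.039 -0.414 -0.088] 19.9
```

Joint 4 is now positive, so this branch works. Pitching up.

```bash

python3 -m handwheel '[{"dx":0,"dy":0,"dz":0,"wx":0.008,"wy":-0.08,"wz":-0.017},{"dx":0,"dy":0,"dz":0,"wx":0.015,"wy":-0.16,"wz":-0.034},{"dx":0.004,"dy":-0.003,"dz":0,"wx":0.023,"wy":-0.24,"wz":-0.05},{"dx":0.008,"dy":-0.007,"dz":0,"wx":0.03,"wy":-0.32,"wz":-0.068},{"dx":0.008,"dy":-0.007,"dz":0,"wx":0.039,"wy":-0.414,"wz":-0.088},{"dx":0.008,"dy":-0.007,"dz":-0.02,"wx":0.039,"wy":-0.414,"wz":-0.088},{"dx":0.008,"dy":-0.007,"dz":-0.05,"wx":0.039,"wy":-0.414,"wz":-0.088},{"dx":0.008,"dy":-0.007,"dz":-0.05,"wx":0.039,"wy":-0.414,"wz":-0.088},{"dx":0.008,"dy":-0.007,"dz":-0.05,"wx":0.039,"wy":-0.414,"wz":-0.088},{"dx":0.008,"dy":-0.007,"dz":-0.05,"wx":0.039,"wy":-0.414,"wz":-0.088}]'
python3 -c "
from h import *;print(bot.sense()['joint_pos'].round(3))"
python3 rem.py .539 -.152 .25 3 -40
python3 - <<'E'
from h import *
A=bot.camera_info('scene');B=bot.camera_info('side')
def blue(n):
    im=np.ascontiguousarray(bot.capture(n)[:,:,::-1]);cv2.imwrite(f'raw_{n}9.png',im);I=A if n=='scene' else B
    c=proj(I,[.5435,-.152,.185])[0];h=cv2.cvtColor(im,cv2.COLOR_BGR2HSV);m=cv2.inRange(h,(100,140,60),(128,255,255))
    b=proj(I,[.5435,-.152,.12])[0];yb=int(b[1])
    print(n,'expected butt (z=.138)',proj(I,[.5435,-.152,.138])[0].round(1))
    for y in range(yb-45,yb+12,4):
        x=np.where(m[y,int(b[0])-25:int(b[0])+25])[0]+int(b[0])-25
        if len(x):print(y,x.min(),x.max(),len(x),end=' | ')
    print()
blue('scene');blue('side')
E
```

```text
clock: 20.9
ee_pos: [0.5389, -0.153, 0.2495]
eef_rot: [-2.83, -0.066, -1.318]
force: [0.1, 0.1, -0.5]
finger_gap: 0.145
gripper_force: 25.0
[-0.532  0.048  2.328  1.61   0.432 -0.44 ]
d [0.0003 0.0024 0.0011] w [ 0.    -0.001  0.006] 20.9
scene expected butt (z=.138) [212.3 149.7]
111 206 208 3 | 115 206 208 3 | 119 208 212 5 | 123 208 212 5 | 127 208 212 5 | 131 208 212 5 | 135 208 212 5 | 139 205 236 20 | 143 201 236 26 | 147 199 236 38 | 151 217 236 20 | 
side expected butt (z=.138) [286.7 213.6]
206 288 289 2 | 210 286 289 4 | 214 286 288 3 |
```

```bash
python3 - <<'E'
from h import *
A=bot.camera_info('scene');B=bot.camera_info('side')
for z in(150,):
  for a in((210,148.5),(210,150.5)): print(tri(A,a,B,(287.3,215)))
E
```

```text
(array([ 0.54282303, -0.15760713,  0.13981353]), np.float64(0.0021144688368265716))
(array([ 0.54477586, -0.15575764,  0.13607324]), np.float64(0.0036913756686395016))
```

```bash

python3 -m handwheel '[{"dx":0,"dy":0.007,"dz":-0.03,"wx":0,"wy":0,"wz":0},{"dx":0,"dy":0.007,"dz":-0.07,"wx":0,"wy":0,"wz":0},{"dx":0,"dy":0.007,"dz":-0.12,"wx":0,"wy":0,"wz":0},{"dx":0,"dy":0.007,"dz":-0.17,"wx":0,"wy":0,"wz":0},{"dx":0,"dy":0.007,"dz":-0.21,"wx":0,"wy":0,"wz":0},{"dx":0,"dy":0.007,"dz":-0.24,"wx":0,"wy":0,"wz":0},{"dx":0,"dy":0.007,"dz":-0.265,"wx":0,"wy":0,"wz":0},{"dx":0,"dy":0.007,"dz":-0.28,"wx":0,"wy":0,"wz":0},{"dx":0,"dy":0.007,"dz":-0.29,"wx":0,"wy":0,"wz":0},{"dx":0,"dy":0.007,"dz":-0.298,"wx":0,"wy":0,"wz":0}]' - 12
python3 rem.py .539 -.150 .13 3 -40
python3 -c "
from h import *;print(bot.sense()['joint_pos'].round(3))"
```

```text
clock: 22.0
ee_pos: [0.5386, -0.1501, 0.1297]
eef_rot: [-2.829, -0.065, -1.318]
force: [0.2, -0.3, -0.7]
finger_gap: 0.145
gripper_force: 12.0
d [0.0009 0.0002 0.0007] w [-0.    -0.001  0.006] 22.0
[-0.524  0.358  2.408  2.292  0.583 -1.202]
```

```bash

python3 -m handwheel '[{"dx":0,"dy":0,"dz":-0.002,"wx":0,"wy":0,"wz":0},{"dx":0,"dy":0,"dz":-0.004,"wx":0,"wy":0,"wz":0},{"dx":0,"dy":0,"dz":-0.006,"wx":0,"wy":0,"wz":0},{"dx":0,"dy":0,"dz":-0.008,"wx":0,"wy":0,"wz":0},{"dx":0,"dy":0,"dz":-0.01,"wx":0,"wy":0,"wz":0},{"dx":0,"dy":0,"dz":-0.011,"wx":0,"wy":0,"wz":0},{"dx":0,"dy":0,"dz":-0.012,"wx":0,"wy":0,"wz":0},{"dx":0,"dy":0,"dz":-0.013,"wx":0,"wy":0,"wz":0},{"dx":0,"dy":0,"dz":-0.014,"wx":0,"wy":0,"wz":0},{"dx":0,"dy":0,"dz":-0.014,"wx":0,"wy":0,"wz":0}]' - 8

```

```text
clock: 23.0
ee_pos: [0.5383, -0.15, 0.1239]
eef_rot: [-2.83, -0.064, -1.317]
force: [-0.6, -0.4, 0.4]
finger_gap: 0.148
gripper_force: 8.0
```

```bash

python3 -m handwheel '[{"dx":0,"dy":0,"dz":-0.001,"wx":0,"wy":0,"wz":0},{"dx":0,"dy":0,"dz":-0.002,"wx":0,"wy":0,"wz":0},{"dx":0,"dy":0,"dz":-0.003,"wx":0,"wy":0,"wz":0},{"dx":0,"dy":0,"dz":-0.004,"wx":0,"wy":0,"wz":0},{"dx":0,"dy":0,"dz":-0.005,"wx":0,"wy":0,"wz":0},{"dx":0,"dy":0,"dz":-0.006,"wx":0,"wy":0,"wz":0},{"dx":0,"dy":0,"dz":-0.007,"wx":0,"wy":0,"wz":0},{"dx":0,"dy":0,"dz":-0.007,"wx":0,"wy":0,"wz":0},{"dx":0,"dy":0,"dz":-0.007,"wx":0,"wy":0,"wz":0},{"dx":0,"dy":0,"dz":-0.007,"wx":0,"wy":0,"wz":0}]' - 8

```

```text
clock: 24.0
ee_pos: [0.5397, -0.1503, 0.1227]
eef_rot: [-2.827, -0.065, -1.324]
force: [-0.5, 0.3, 9.3]
finger_gap: 0.151
gripper_force: 8.0
```

Floor contact at 9 N. Ease up, release, and retreat along the tool axis.

```bash

python3 -m handwheel '[{"dx":0,"dy":0,"dz":0.002,"wx":0,"wy":0,"wz":0},{"dx":0,"dy":0,"dz":0.003,"wx":0,"wy":0,"wz":0},{"dx":0,"dy":0,"dz":0.003,"wx":0,"wy":0,"wz":0},{"dx":0,"dy":0,"dz":0.003,"wx":0,"wy":0,"wz":0},{"dx":0,"dy":0,"dz":0.003,"wx":0,"wy":0,"wz":0},{"dx":-0.03,"dy":-0.001,"dz":0.028,"wx":0,"wy":0,"wz":0},{"dx":-0.07,"dy":-0.003,"dz":0.06,"wx":0,"wy":0,"wz":0},{"dx":-0.12,"dy":-0.006,"dz":0.1,"wx":0,"wy":0,"wz":0},{"dx":-0.18,"dy":-0.009,"dz":0.15,"wx":0,"wy":0,"wz":0},{"dx":-0.25,"dy":-0.012,"dz":0.22,"wx":0,"wy":0,"wz":0}]' 0.4 8
python3 - <<'E'
from h import *
A=bot.camera_info('scene');B=bot.camera_info('side');p={}
for n,I in(('scene',A),('side',B)):
    im=np.ascontiguousarray(bot.capture(n)[:,:,::-1]);cv2.imwrite(f'raw_{n}10.png',im);h=cv2.cvtColor(im,cv2.COLOR_BGR2HSV);m=cv2.inRange(h,(12,100,100),(28,255,255))
    for k,c in(('blue',(.5435,-.152,.15)),('brown',(.5335,-.2515,.15))):
        x,y=proj(I,c)[0].astype(int);ys,xs=np.where(m[y-14:y+15,x-12:x+13]);p[n,k]=(xs.mean()+x-12,ys.mean()+y-14);print(n,k,len(xs),p[n,k])
for k in('blue','brown'):print(k,tri(A,p['scene',k],B,p['side',k]))
a=cv2.imread('raw_scene10.png')[70:320,90:390];b=cv2.imread('raw_side10.png')[110:360,180:430]
cv2.imwrite('pics/p10.png',np.hstack([cv2.resize(a,(430,358)),cv2.resize(b,(358,358))]))
E
```

```text
clock: 25.0
ee_pos: [0.4394, -0.1542, 0.207]
eef_rot: [-2.829, -0.064, -1.315]
force: [1.7, 0.3, 0.7]
finger_gap: 0.601
gripper_force: 0.0
scene blue 11 (np.float64(211.36363636363637), np.float64(145.8181818181818))
scene brown 11 (np.float64(179.63636363636363), np.float64(134.8181818181818))
side blue 11 (np.float64(287.6363636363636), np.float64(209.36363636363637))
side brown 20 (np.float64(308.85), np.float64(252.8))
blue (array([ 0.54540456, -0.15222847,  0.14969033]), np.float64(0.0009340322666083715))
brown (array([ 0.53313503, -0.25261308,  0.14822725]), np.float64(0.0005791918603356825))
```

Both ferrules measure z≈0.149, within 2 mm of the cup axes, so both carvers are upright on the cup floors. My ten picture views are used up, so I compare the bystanders numerically and then hand in.

```bash
python3 - <<'E'
from h import *
a=cv2.imread('raw_scene.png');b=cv2.imread('raw_scene10.png')
for n,(x0,x1,y0,y1) in dict(cast=(260,295,190,218),bowl=(218,276,248,296),jar=(155,195,218,262)).items():
    print(n,cv2.absdiff(a[y0:y1,x0:x1],b[y0:y1,x0:x1]).mean())
print(bot.close_job())
E
```

```text
cast 2.1523809523809523
bowl 2.2380268199233715
jar 2.1035984848484848
the job is handed in; nothing more can be done
None
```

Both wax carvers stand upright, handle down, in the middle-sized stand's cups (brown right, blue left); cast, bowl and jar show no change in the scene image, and the job was handed in at about 25 s.

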